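# Sort turned mounting posts with a sloping gauge

## Robot

A 6-joint arm with a two-finger parallel gripper is mounted at the origin on the work surface. World frame = base frame: x ahead of the robot, y to its left, z up, the work surface at z = 0. Lengths are in m, angles in rad, forces in N, time in s.
With the tool pointing down it reaches from about 0.35 to 0.775 m from the base axis. Payload 7.3 kg.
Tool frame: the origin (TCP) lies on the front face of the gripper's body, between the roots of the fingers; the fingertips stand ahead of it and the grasp point (between the pads) lies 47 mm ahead of it (finger_overhang is the z of the fingertips in the tool frame, in m); z points along the fingers, y is the line along which they close (so a half turn about z gives the same grasp; the last joint's range is limited). The gripper opens to 92 mm and grips with 3 to 60 N. Pads are 19 mm wide; open, the fingers measure 130 mm over their backs; the gripper's body (75 mm by 190 mm) begins 47 mm behind the grasp point.
Start: joints at [0.98, 0.342, 1.524, -0, 1.275, -0.146], TCP at [0.226, 0.474, 0.292] pointing down, gripper open.
Joint ranges: [-2.53, 2.53], [-0.77, 2.02], [0.04, 2.7], [-1, 4.14], [0.28, 2.66], [-3.11, 3.11]. Speed limits (rad/s): [2.57, 2.57, 3.14, 3.14, 3.14, 3.14].

## Interface

Orientations are given as [roll, pitch, yaw] about the fixed x, y, z axes, in that order (R = Rz(yaw) Ry(pitch) Rx(roll)).
In Python, from cell import * gives the robot as it stands. The module is installed in compiled form; this text tells all that it offers.
- The arm moves only by the tool arm_command, never from a script. Its argument "series" is a list of rows, each an object of numbers: "x", "y", "z": the shift along the tool's x, y, z in mm; "rx", "ry", "rz": the turn, a rotation vector about the tool's x, y, z in degrees. A call has 1 to 20 rows; each row is the pose to reach, as a shift and turn from the pose commanded when the call began, along the tool's axes at that moment; what a row does not reach only later rows make up. A row lasts 1/10 s, in which the tool goes at most 50 mm and 8.59 degrees, less where a joint would pass 70% of its speed; a pose out of reach is approached as far as the arm can. A call with a gripper value outside its range is refused whole. "hand" is the finger opening in mm, from 0 to 91.8, set as the call begins (left out, the last holds). The fingers move at their own pace and stop on an object; "squeeze" is the grip in N (left out, the last holds). Time passes only in rows, so rows that repeat a pose let the fingers close. It gives the time, the measured TCP pose, the force, the opening and the grip force at its end, in the units of the state.
- observe(): the state, without advancing time (a new reading comes with each control period).
- read_camera(name): name is "side" or "top"; returns a dict with "pixels" (480x640x3 uint8, blue, green, red), "K" (3x3 intrinsics, pixels), "rvec" (rotation vector, rad) and "tvec" (3), from world to camera coordinates, as OpenCV has them. Camera axes: x right, y down, z forward; pixel columns grow to the right and rows downward; lengths in m; the calibration is good to about 2 mm. A picture is of the moment at which its call begins. There is no depth.
- hand_in(): hands the job in; it is judged then, once.
Trained networks look in a picture, given as the dict that the camera call returned (one of the last four; its "shot" number tells which), for a name from the list of things; names that differ only in an ending like _2 or _b are one class to them, and where a whole thing is asked for, a point or a joint stands for the part that bears it (a point fixed in the world has none). Each returns a list of dicts, best first, with "confidence" (0 to 1); they miss things now and then, are a little off and sometimes report something else, mostly with a low value. They report only what shows in the picture. A call takes as long as a camera call. They do not tell look-alikes from the thing itself.
- boxes_of(picture, query): "point" ([x, y, z] in m, in world coordinates, good to about 4 mm: the middle of the surface that is visible of it).
- trace(picture, query): "pixels" (480x640 bool, what is visible of it).
- mark_of(picture, query): "point" ([x, y, z] in m, in world coordinates, good to about 4 mm: a listed point, or the origin of a listed thing).
The state is a dict: "time": time; "qpos": joint angles; "qvel": joint speeds; "joint_efforts": joint torques, N m; "tool_pos": TCP position; "tool_rot": TCP orientation; "contact_force": force on the tool from outside, world axes, zero at the start; "torque": the same for the moment, N m; "opening": finger opening in m; "grip_force": force on a finger pad.
Only numpy, scipy, OpenCV 4.12 (cv2) and the standard library are available. Lean on these libraries where they do the work, as an engineer would, in place of code of your own. Each camera call takes 0.05 s, during which the arm holds its last target. There are 200 camera calls.

## Task

Sort the two turned wooden posts with the sloping gauge: the one that fits has to slide right down through the gauge's collar and come to rest in the catch tray below it, and the one that is too thick has to be left standing upright in the empty rework box. Do not force either post into the gauge, and leave the other things on the bench where they are.

Things in the scene. Friction and masses are not known exactly. Their poses are not given: they have to be found in the camera images.
- post_a: A turned beech post standing upright on the bench: a plain round wooden cylinder 120 mm tall with 2 mm chamfers at both ends and a small flush brass disc in its top, about 0.1 to 0.2 kg. The two posts look alike, but one is 38 mm in diameter and the other 46 mm; the names do not tell which. Origin: centre of its underside, z up along the post (the top is at z = 120 mm).
- post_b: A turned beech post standing upright on the bench: a plain round wooden cylinder 120 mm tall with 2 mm chamfers at both ends and a small flush brass disc in its top, about 0.1 to 0.2 kg. The two posts look alike, but one is 38 mm in diameter and the other 46 mm; the names do not tell which. Origin: centre of its underside, z up along the post (the top is at z = 120 mm).
- post_a_mid (a point): Middle of post_a, on its axis, 60 mm from either end.
- post_b_mid (a point): Middle of post_b, on its axis, 60 mm from either end.
- collar: The gauge's aluminium collar: plate 84 x 90 mm, 30 mm thick, with a round 42 mm through bore (6 mm lead-in chamfer), leaning 30 degrees so that its mouth looks up and towards the robot. Origin: centre of the bore's mouth in the upper face, 165 mm above the bench. z: bore axis, up and out of the mouth, 30 degrees from vertical; y level; x up and away from the robot. A post goes in along -z.
- collar_exit (a point): Centre of the bore's lower end (30 mm past the mouth). From here a steel chute, open above, with two low rails, carries on under the post down to the tray floor, about 140 mm further along the bore axis, so a post that is through rests wholly below the collar. A post let go when more than half of it is past the mouth slides down by itself.
- gauge: The fixed wooden stand of the gauge: a base plate, two cheeks holding the collar, and the catch tray. Origin: on the bench below the bore's mouth; x is the level direction in which the bore runs down (away from the robot), y to the left. The tray is an open wooden trough from x = 35 to 215 mm, 72 mm wide in y, side and far end walls 55 mm high, 6 mm thick (no near wall).
- rework_box: The rework box: a fixed, empty, open wooden box, 170 mm (its x) by 200 mm (its y), walls 55 mm high, walls and floor 6 mm thick. Origin: centre of its underside.
- mallet: Bystander: dark wood carving mallet standing on its head, 130 mm tall, 72 mm at its widest. Origin: centre of its underside.
- jar: Bystander: glass jar with a white lid, 72 mm in diameter, 95 mm tall. Origin: centre of its underside.
- tool_pot: Bystander: terracotta pot, 80 mm in diameter, 100 mm tall, with modelling tools sticking out to 165 mm. Origin: centre of its underside.
- rasp: Bystander: rasp lying flat, 200 mm long (its x), 26 mm wide, 22 mm high. Origin: under its middle.
- clay_block: Bystander: block of grey clay 90 x 70 x 50 mm. Origin: centre of its underside.
- scraper: Bystander: spatula lying flat, 200 mm long along its x. Origin: under its middle.
- plaster_ball: Bystander: small plaster ball study on a 100 x 70 mm wooden foot, 85 mm tall in all. Origin: centre of its underside.
Mind the look-alikes: they are no part of the job. What is shaped like the post_a but orange is not meant.

How it is judged:
By the outcome, as a careful person would: the job done as asked, in the order asked, and still so for the second after the job is handed in, with the robot touching nothing.
It also fails if it takes over 70 s, if anything falls off the work surface, if the arm or the gripper's body presses on something with over 40 N, if the wrist force passes 120 N, or if a joint passes its speed limit or range.

## Working session

There is one attempt and no reset: what is moved stays moved. The work goes in short steps, Python scripts to look and compute and a tool call to move; the robot and the scene stay as the last step left them, time stands still between calls to the robot, and variables do not carry over. Pictures are saved under pics/ and viewed, at most 10 in all, crops included, and the job is handed in when it is done.

Besides the shell and the picture viewer there is one more tool, called after "Emit:" as a command line: name --argument value ..., lists and objects as JSON in quotes. arm_command: Moves the arm, as the interface text tells. Its arguments: {"type":"object","properties":{"series":{"type":"array"},"hand":{"type":"number"},"squeeze":{"type":"number"}},"required":["series"]}

```bash
mkdir -p pics
python3 - <<'E'
from cell import *
import cv2,numpy as np
s=observe();print({k:np.round(s[k],3) for k in s})
for n in("side","top"):
    p=read_camera(n);cv2.imwrite(f"pics/{n}0.png",p["pixels"])
    print(n,np.round(cv2.Rodrigues(p["rvec"])[0].T@-np.array(p["tvec"]).ravel(),3), p["K"][0][0])
    for q in["post_a","post_a_mid","collar","collar_exit","gauge","rework_box","mallet","jar","tool_pot","clay_block","rasp","scraper","plaster_ball"]:
        for d in mark_of(p,q)[:4]:
            w=np.array(d["point"]);px=cv2.projectPoints(w[None],p["rvec"],p["tvec"],p["K"],None)[0].ravel()
            print(q,round(d["confidence"],2),np.round(w,3),px.astype(int))
try: print(finger_overhang)
except Exception as e: print(e)
E
```

```text
{'time': np.float64(0.0), 'qpos': array([ 0.98 ,  0.343,  1.525,  0.   ,  1.275, -0.146]), 'qvel': array([-0.003, -0.001,  0.   ,  0.   , -0.   , -0.001]), 'joint_efforts': array([ -0.   , -43.124, -24.422,   0.072,   0.056,  -0.   ]), 'tool_pos': array([0.226, 0.474, 0.292]), 'tool_rot': array([-3.14 , -0.   ,  2.697]), 'contact_force': array([-0.176,  0.101, -0.426]), 'torque': array([ 0.043, -0.044,  0.039]), 'grip_force': np.float64(0.0), 'opening': np.float64(0.092)}
side [0.429 1.147 0.921] 583.0971259545794
post_a 0.81 [ 0.441  0.341 -0.002] [349 398]
post_a 0.67 [0.429 0.217 0.001] [358 354]
post_a 0.3 [0.395 0.012 0.002] [377 296]
post_a_mid 0.61 [0.329 0.235 0.06 ] [407 344]
post_a_mid 0.56 [0.44  0.341 0.062] [351 376]
collar 0.77 [0.575 0.046 0.166] [303 243]
collar 0.17 [0.424 0.219 0.062] [362 334]
collar_exit 0.86 [0.587 0.052 0.136] [297 255]
gauge 0.84 [ 0.574  0.052 -0.001] [303 301]
rework_box 0.72 [ 0.426 -0.306 -0.003] [369 228]
rework_box 0.51 [0.421 0.216 0.061] [364 333]
mallet 0.72 [0.581 0.351 0.001] [280 394]
jar 0.81 [ 0.744  0.278 -0.001] [210 362]
tool_p
[... 632 characters left out ...]
t 0.74 [0.588 0.046 0.144] [296 221]
gauge 0.81 [ 0.571  0.043 -0.   ] [301 237]
gauge 0.66 [0.441 0.338 0.002] [196 281]
gauge 0.17 [0.588 0.047 0.143] [296 221]
rework_box 0.74 [ 0.426 -0.308  0.001] [425 290]
mallet 0.96 [ 0.583  0.35  -0.001] [195 232]
mallet 0.5 [0.423 0.219 0.003] [237 288]
mallet 0.2 [ 0.652 -0.415 -0.001] [461 211]
jar 0.88 [0.742 0.283 0.005] [220 178]
tool_pot 0.67 [ 0.649 -0.416 -0.001] [462 212]
clay_block 0.58 [ 0.731 -0.26  -0.001] [407 184]
rasp 0.79 [0.394 0.016 0.002] [309 299]
rasp 0.36 [0.441 0.335 0.058] [191 279]
scraper 0.83 [0.638 0.473 0.   ] [154 212]
scraper 0.58 [0.424 0.216 0.   ] [239 287]
plaster_ball 0.71 [ 0.552 -0.526  0.004] [502 246]
0.0655
```

View pics/side0.png

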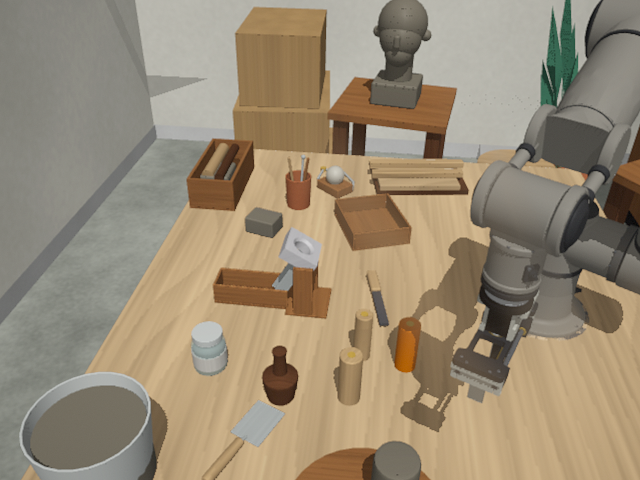

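View pics/top0.png

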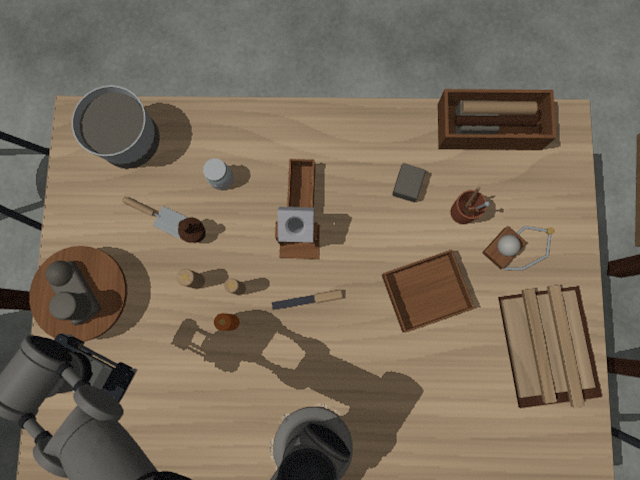

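Candidates: beech post at side (349,376) / top (187,277), beech post at side (363,335) / top (234,286), and the orange look-alike at side (407,345) / top (226,322), which is excluded. The post at (349,376) looks thicker. I'll fit silhouettes and check them in one close crop.

```bash
cat > h.py <<'E'
from cell import *
import cv2,numpy as np
from scipy.optimize import minimize
def hull(p,P):
    u=cv2.projectPoints(P,p["rvec"],p["tvec"],p["K"],None)[0]
    m=np.zeros((480,640),np.uint8)
    cv2.fillConvexPoly(m,np.round(cv2.convexHull(u.astype(np.float32))*16).astype(np.int32),1,cv2.LINE_8,4)
    return m>0
A=np.linspace(0,2*np.pi,40)
C=np.c_[np.cos(A),np.sin(A)]
def cyl(v):
    x,y,r=v; return np.vstack([np.c_[x+k*C[:,0],y+k*C[:,1],0*A+z] for z,k in((0,r-.002),(.002,r),(.118,r),(.12,r-.002))])
def collarR(yaw):
    return cv2.Rodrigues(np.array([0,0,yaw]))[0]@cv2.Rodrigues(np.array([0,-np.pi/6,0]))[0]
B=np.array([[a,b,c] for a in(-.042,.042) for b in(-.045,.045) for c in(0,-.03)])
def plate(v): return B@collarR(v[2]).T+[v[0],v[1],.165]
def pick(p,q,near,tol=.05):
    ms=[(d["confidence"],d["pixels"]) for d in trace(p,q)]
    u=cv2.projectPoints(np.array([near],float),p["rvec"],p["tvec"],p["K"],None)[0].ravel()
    ms=[m for c,m in ms if np.hypot(*(np.argwhere(m).mean(0)[::-1]-u))<22]
    return ms[0] if ms else None
def fit(pm,model,v0,step):
    def cost(v): return sum(1-(hull(p,model(v))&m).sum()/(hull(p,model(v))|m).sum() for p,m in pm)
    v0=np.array(v0);S=np.vstack([v0]+[v0+np.eye(len(v0))[i]*step[i] for i in range(len(v0))])
    r=minimize(cost,v0,method="Nelder-Mead",options=dict(initial_simplex=S,xatol=1e-4,fatol=1e-4))
    return r.x,r.fun/len(pm)
E
python3 - <<'E'
from h import *
ps={n:read_camera(n) for n in("side","top")}
for nm,q,c,mod,v0,st in (("big","post_a",(.443,.339,.06),cyl,(.443,.339,.021),(.006,.006,.003)),("small","post_a",(.424,.218,.06),cyl,(.424,.218,.021),(.006,.006,.003)),
   ("collar","collar",(.58,.046,.15),plate,(.572,.046,0.),(.006,.006,.08))):
    pm={n:(p,pick(p,q,c)) for n,p in ps.items()}
    pm={n:a for n,a in pm.items() if a[1] is not None}
    print(nm,list(pm),*fit(list(pm.values()),mod,v0,st))
    for n,a in pm.items(): print("  ",n,a[1].sum(),*fit([a],mod,v0,st))
t,s=ps["top"]["pixels"],ps["side"]["pixels"]
a=cv2.resize(t[150:310,160:360],(800,600)[:1]*1+(640,),interpolation=2) if 0 else cv2.resize(t[150:300,170:340],(400,353),interpolation=cv2.INTER_CUBIC)
b=cv2.resize(s[220:410,260:430],(400,447),interpolation=cv2.INTER_CUBIC)
o=np.zeros((447,800,3),np.uint8);o[:353,:400]=a;o[:,400:]=b
cv2.imwrite("pics/crop0.png",o)
E
```

```text
big ['side'] [0.44495834 0.33873569 0.0223771 ] 0.023880597014925398
   side 1329 [0.44495834 0.33873569 0.0223771 ] 0.023880597014925398
small ['side', 'top'] [0.42417441 0.21662705 0.01673616] 0.13037131723810902
   side 731 [0.42442869 0.21628868 0.01659075] 0.14302884615384615
   top 281 [0.4218069  0.21718233 0.01787545] 0.04498269896193774
collar ['side', 'top'] [0.57285215 0.04841553 0.00405993] 0.16922925787064996
   side 1651 [ 0.57429297  0.04918358 -0.00085022] 0.27870744373918066
   top 1225 [ 0.57201661  0.04880149 -0.03207412] 0.05486862442040186
```

View pics/crop0.png

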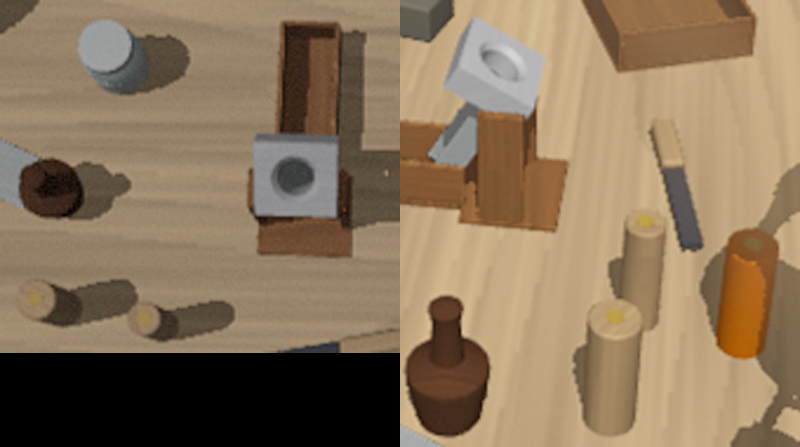

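The crop shows the thick post at crop (612,365), the thin one behind it at (643,270), and the orange look-alike at (748,295). The collar mouth is at (502,62). The silhouette radii (22.4 mm and about 18 mm) confirm that the thin post is the one at (0.423, 0.217).

```bash
cat >> h.py <<'E'
from scipy.spatial.transform import Rotation as Ro
def toolR(yaw,tilt):  # tool y along gauge y, z tilted outward (deg) from down
    z=-collarR(yaw)[:,2] if tilt else np.array([0,0,-1.])
    y=np.array([-np.sin(yaw),np.cos(yaw),0]); return np.c_[np.cross(y,z),y,z]
def plan(pos,R):
    s=observe();R0=Ro.from_euler("xyz",s["tool_rot"]).as_matrix()
    print("shift mm",np.round(1e3*R0.T@(np.array(pos)-s["tool_pos"]),1),"turn deg",np.round(np.degrees(Ro.from_matrix(R0.T@R).as_rotvec()),2))
E
python3 - <<'E'
from h import *
plan((.423,.217,.225),toolR(-.025,0))
E
```

```text
shift mm [-288.5 -147.1   67.2] turn deg [  0.     0.   -24.05]
```

Emit:
arm_command --series '[{"x": -40,"y": -20,"z": 5,"rz": -3},{"x": -80,"y": -41,"z": 10,"rz": -7},{"x": -120,"y": -61,"z": 15,"rz": -11},{"x": -160,"y": -82,"z": 25,"rz": -15},{"x": -200,"y": -102,"z": 35,"rz": -19},{"x": -240,"y": -122,"z": 50,"rz": -22},{"x": -270,"y": -138,"z": 60,"rz": -24},{"x": -288.5,"y": -147,"z": 67,"rz": -24},{"x": -288.5,"y": -147,"z": 67,"rz": -24},{"x": -288.5,"y": -147,"z": 67,"rz": -24},{"x": -288.5,"y": -147,"z": 67,"rz": -24}]' --hand 91 --squeeze 15

```text
invalid input
```

Emit:
arm_command --series '[{"x": -40,"y": -20,"z": 5,"rx": 0,"ry": 0,"rz": -3},{"x": -80,"y": -41,"z": 10,"rx": 0,"ry": 0,"rz": -7},{"x": -120,"y": -61,"z": 15,"rx": 0,"ry": 0,"rz": -11},{"x": -160,"y": -82,"z": 25,"rx": 0,"ry": 0,"rz": -15},{"x": -200,"y": -102,"z": 35,"rx": 0,"ry": 0,"rz": -19},{"x": -240,"y": -122,"z": 50,"rx": 0,"ry": 0,"rz": -22},{"x": -270,"y": -138,"z": 60,"rx": 0,"ry": 0,"rz": -24},{"x": -288.5,"y": -147,"z": 67,"rx": 0,"ry": 0,"rz": -24},{"x": -288.5,"y": -147,"z": 67,"rx": 0,"ry": 0,"rz": -24},{"x": -288.5,"y": -147,"z": 67,"rx": 0,"ry": 0,"rz": -24},{"x": -288.5,"y": -147,"z": 67,"rx": 0,"ry": 0,"rz": -24}]' --hand 91 --squeeze 15

```text
time: 2.9
tool_pos: [0.4226, 0.2179, 0.2256]
tool_rot: [3.141, 0.0, 3.117]
contact_force: [0.5, 0.4, -0.1]
opening: 0.0909
grip_force: 0.0
```

Emit:
arm_command --series '[{"x": 0,"y": -0.5,"z": 20,"rx": 0,"ry": 0,"rz": 0},{"x": 0,"y": -0.5,"z": 45,"rx": 0,"ry": 0,"rz": 0},{"x": 0,"y": -0.5,"z": 65,"rx": 0,"ry": 0,"rz": 0},{"x": 0,"y": -0.5,"z": 75,"rx": 0,"ry": 0,"rz": 0},{"x": 0,"y": -0.5,"z": 80.5,"rx": 0,"ry": 0,"rz": 0},{"x": 0,"y": -0.5,"z": 80.5,"rx": 0,"ry": 0,"rz": 0},{"x": 0,"y": -0.5,"z": 80.5,"rx": 0,"ry": 0,"rz": 0}]'

```text
time: 3.6
tool_pos: [0.4234, 0.217, 0.1455]
tool_rot: [3.141, 0.001, 3.116]
contact_force: [0.2, 1.3, 0.4]
opening: 0.091
grip_force: 0.0
```

Emit:
arm_command --series '[{"x": 0,"y": 0,"z": 0,"rx": 0,"ry": 0,"rz": 0},{"x": 0,"y": 0,"z": 0,"rx": 0,"ry": 0,"rz": 0},{"x": 0,"y": 0,"z": 0,"rx": 0,"ry": 0,"rz": 0},{"x": 0,"y": 0,"z": 0,"rx": 0,"ry": 0,"rz": 0},{"x": 0,"y": 0,"z": 0,"rx": 0,"ry": 0,"rz": 0},{"x": 0,"y": 0,"z": 0,"rx": 0,"ry": 0,"rz": 0},{"x": 0,"y": 0,"z": 0,"rx": 0,"ry": 0,"rz": 0},{"x": 0,"y": 0,"z": 0,"rx": 0,"ry": 0,"rz": 0}]' --hand 30 --squeeze 20

```text
time: 4.4
tool_pos: [0.423, 0.2166, 0.1447]
tool_rot: [3.142, -0.0, 3.116]
contact_force: [-0.4, 0.2, 0.0]
opening: 0.0377
grip_force: 20.0
```

Emit:
arm_command --series '[{"x": 0,"y": 0,"z": -15,"rx": 0,"ry": 0,"rz": 0},{"x": 0,"y": 0,"z": -45,"rx": 0,"ry": 0,"rz": 0},{"x": 0,"y": 0,"z": -80,"rx": 0,"ry": 0,"rz": 0},{"x": 0,"y": 0,"z": -115,"rx": 0,"ry": 0,"rz": 0},{"x": 0,"y": 0,"z": -145,"rx": 0,"ry": 0,"rz": 0},{"x": 0,"y": 0,"z": -160,"rx": 0,"ry": 0,"rz": 0},{"x": 0,"y": 0,"z": -160,"rx": 0,"ry": 0,"rz": 0},{"x": 0,"y": 0,"z": -160,"rx": 0,"ry": 0,"rz": 0}]'

```text
time: 5.2
tool_pos: [0.4227, 0.2165, 0.304]
tool_rot: [-3.141, -0.001, 3.116]
contact_force: [0.4, -0.4, -1.3]
opening: 0.0374
grip_force: 20.0
```

Run:
```python
from h import *
R=toolR(-.025,1);m=np.array([.572,.048,.165])
print(R); plan(m-R[:,2]*.170,R)
```

```text
[[-0.86575478  0.0249974   0.49984376]
 [ 0.02164838  0.99968752 -0.0124987 ]
 [-0.5         0.         -0.8660254 ]]
shift mm [ -68.6 -164.6   -8.3] turn deg [-3.000e-02 -3.005e+01 -5.000e-02]
```

Emit:
arm_command --series '[{"x": -10,"y": -25,"z": -8,"rx": 0,"ry": -4,"rz": 0},{"x": -20,"y": -50,"z": -16,"rx": 0,"ry": -8,"rz": 0},{"x": -32,"y": -80,"z": -20,"rx": 0,"ry": -13,"rz": 0},{"x": -45,"y": -110,"z": -20,"rx": 0,"ry": -18,"rz": 0},{"x": -58,"y": -140,"z": -20,"rx": 0,"ry": -23,"rz": 0},{"x": -65,"y": -158,"z": -18,"rx": 0,"ry": -27,"rz": 0},{"x": -68.5,"y": -164.5,"z": -13,"rx": 0,"ry": -30,"rz": 0},{"x": -68.5,"y": -164.5,"z": -8,"rx": 0,"ry": -30,"rz": 0},{"x": -68.5,"y": -164.5,"z": -8,"rx": 0,"ry": -30,"rz": 0},{"x": -68.5,"y": -164.5,"z": -8,"rx": 0,"ry": -30,"rz": 0},{"x": -68.5,"y": -164.5,"z": -8,"rx": 0,"ry": -30,"rz": 0}]'

```text
time: 6.3
tool_pos: [0.4875, 0.0509, 0.3127]
tool_rot: [3.141, 0.523, 3.117]
contact_force: [0.7, -0.4, -0.9]
opening: 0.0372
grip_force: 20.0
```

Run:
```python
from h import *
s=observe();print(s["tool_pos"],s["tool_rot"],s["opening"])
Rt=Ro.from_euler("xyz",s["tool_rot"]).as_matrix()
R=toolR(-.025,1);m=np.array([.572,.048,.165])
def circ(c,R,r,h): return (np.c_[r*C,0*A+h]@R.T+c)
o=[]
for n,(u,v) in(("side",(250,185)),("top",(245,185))):
    p=read_camera(n);im=cv2.resize(p["pixels"][v:v+100,u:u+100],(400,400),interpolation=cv2.INTER_CUBIC)
    def dr(P,col):
        q=cv2.projectPoints(P,p["rvec"],p["tvec"],p["K"],None)[0].reshape(-1,2)
        cv2.polylines(im,[np.round(((q-[u,v]+.5)*4-.5)*16).astype(np.int32)],True,col,1,cv2.LINE_AA,4)
    dr(circ(m,R@np.diag([1,1,1]),.027,0),(0,255,0)); dr(circ(m,R,.021,.006),(0,255,255))
    b=s["tool_pos"]+Rt[:,2]*.145
    dr(circ(b,Rt,.017,0),(255,0,0)); dr(circ(b,Rt,.019,-.002),(255,0,255))
    dr(plate((m[0],m[1],-.025))[[0,2,6,4]],(0,0,255))
    o.append(im)
cv2.imwrite("pics/pre1.png",np.hstack(o))
```

```text
[0.48748863 0.05094548 0.3127478 ] [3.14144868 0.52307558 3.11659183] 0.03720664633313946
```

View pics/pre1.png

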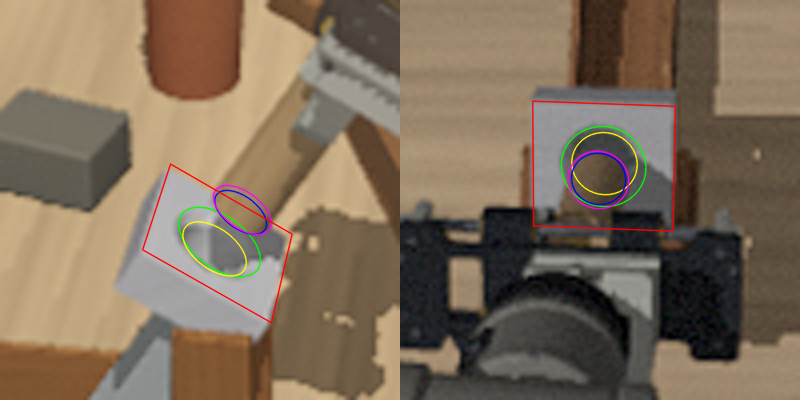

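The picture shows the post end at side (242,212) and just above the mouth at top (598,178), aligned with the predicted outlines to within a few pixels. I'll check the bore estimate on the unoccluded first pictures at higher zoom.

Run:
```python
from h import *
R=toolR(-.025,1);m=np.array([.572,.048,.165]);o=[]
for n,(u,v) in(("side",(275,222)),("top",(271,200))):
    p=read_camera(n);im=cv2.resize(cv2.imread(f"pics/{n}0.png")[v:v+50,u:u+50],(400,400),interpolation=cv2.INTER_CUBIC)
    def dr(P,col):
        q=cv2.projectPoints(P,p["rvec"],p["tvec"],p["K"],None)[0].reshape(-1,2)
        cv2.polylines(im,[np.round(((q-[u,v]+.5)*8-.5)*16).astype(np.int32)],True,col,1,cv2.LINE_AA,4)
    dr(np.c_[.027*C,0*A]@R.T+m,(0,255,0)); dr(np.c_[.021*C,0*A+.006]@R.T+m,(0,255,255)); dr(np.c_[.021*C,0*A+.03]@R.T+m,(255,255,0))
    P=plate((m[0],m[1],-.025));dr(P[[0,2,6,4]],(0,0,255));dr(P[[1,3,7,5]],(255,0,255));o.append(im)
cv2.imwrite("pics/bore.png",np.hstack(o))
```

```text
(no output)
```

View pics/bore.png

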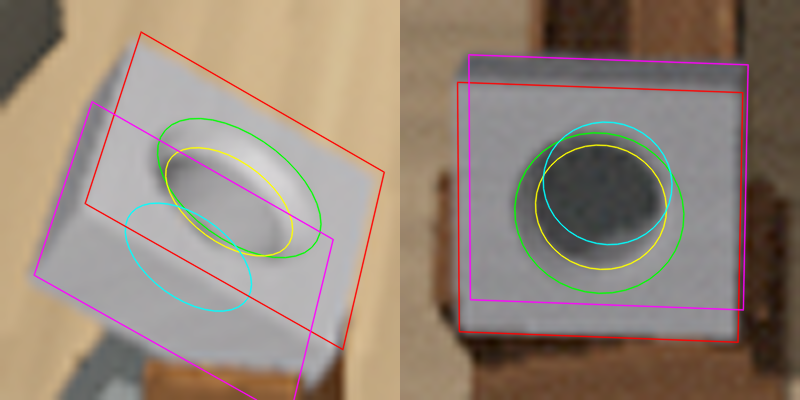

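The overlay agrees with the collar to about 1–2 mm: the plate corners lie at side (140,35) and (384,172), and the bore at top is centred near (603,200). I'll insert gently and check the force.

Emit:
arm_command --series '[{"x": 0.5,"y": -0.5,"z": 8,"rx": 0,"ry": 0,"rz": 0},{"x": 0.5,"y": -0.5,"z": 16,"rx": 0,"ry": 0,"rz": 0},{"x": 0.5,"y": -0.5,"z": 22,"rx": 0,"ry": 0,"rz": 0},{"x": 0.5,"y": -0.5,"z": 25,"rx": 0,"ry": 0,"rz": 0},{"x": 0.5,"y": -0.5,"z": 28,"rx": 0,"ry": 0,"rz": 0},{"x": 0.5,"y": -0.5,"z": 31,"rx": 0,"ry": 0,"rz": 0},{"x": 0.5,"y": -0.5,"z": 31,"rx": 0,"ry": 0,"rz": 0}]'

```text
time: 7.2
tool_pos: [0.5023, 0.0495, 0.2853]
tool_rot: [3.142, 0.523, 3.116]
contact_force: [-0.6, 0.2, -0.2]
opening: 0.0377
grip_force: 20.0
```

Emit:
arm_command --series '[{"x": 0,"y": 0,"z": 2,"rx": 0,"ry": 0,"rz": 0},{"x": 0,"y": 0,"z": 4,"rx": 0,"ry": 0,"rz": 0},{"x": 0,"y": 0,"z": 6,"rx": 0,"ry": 0,"rz": 0},{"x": 0,"y": 0,"z": 6,"rx": 0,"ry": 0,"rz": 0}]'

```text
time: 7.6
tool_pos: [0.5053, 0.0494, 0.2802]
tool_rot: [3.141, 0.523, 3.116]
contact_force: [-0.2, -0.1, -1.1]
opening: 0.0378
grip_force: 20.0
```

Emit:
arm_command --series '[{"x": 0,"y": 0,"z": 4,"rx": 0,"ry": 0,"rz": 0},{"x": 0,"y": 0,"z": 8,"rx": 0,"ry": 0,"rz": 0},{"x": 0,"y": 0,"z": 12,"rx": 0,"ry": 0,"rz": 0},{"x": 0,"y": 0,"z": 16,"rx": 0,"ry": 0,"rz": 0},{"x": 0,"y": 0,"z": 20,"rx": 0,"ry": 0,"rz": 0},{"x": 0,"y": 0,"z": 20,"rx": 0,"ry": 0,"rz": 0}]'

```text
time: 8.2
tool_pos: [0.5153, 0.0491, 0.2624]
tool_rot: [3.141, 0.522, 3.116]
contact_force: [-0.3, 0.9, -0.9]
opening: 0.0377
grip_force: 20.0
```

Emit:
arm_command --series '[{"x": 0,"y": 0,"z": 4,"rx": 0,"ry": 0,"rz": 0},{"x": 0,"y": 0,"z": 8,"rx": 0,"ry": 0,"rz": 0},{"x": 0,"y": 0,"z": 12,"rx": 0,"ry": 0,"rz": 0},{"x": 0,"y": 0,"z": 16,"rx": 0,"ry": 0,"rz": 0},{"x": 0,"y": 0,"z": 20,"rx": 0,"ry": 0,"rz": 0},{"x": 0,"y": 0,"z": 20,"rx": 0,"ry": 0,"rz": 0}]'

```text
time: 8.8
tool_pos: [0.5253, 0.0489, 0.2452]
tool_rot: [3.141, 0.523, 3.116]
contact_force: [-0.4, -0.0, -1.8]
opening: 0.0374
grip_force: 20.0
```

Emit:
arm_command --series '[{"x": 0,"y": 0,"z": 4,"rx": 0,"ry": 0,"rz": 0},{"x": 0,"y": 0,"z": 8,"rx": 0,"ry": 0,"rz": 0},{"x": 0,"y": 0,"z": 12,"rx": 0,"ry": 0,"rz": 0},{"x": 0,"y": 0,"z": 16,"rx": 0,"ry": 0,"rz": 0},{"x": 0,"y": 0,"z": 20,"rx": 0,"ry": 0,"rz": 0},{"x": 0,"y": 0,"z": 20,"rx": 0,"ry": 0,"rz": 0}]'

```text
time: 9.4
tool_pos: [0.5353, 0.0486, 0.2278]
tool_rot: [3.141, 0.523, 3.116]
contact_force: [0.3, -0.9, -0.8]
opening: 0.0373
grip_force: 20.0
```

Emit:
arm_command --series '[{"x": 0,"y": 0,"z": 0,"rx": 0,"ry": 0,"rz": 0},{"x": 0,"y": 0,"z": 0,"rx": 0,"ry": 0,"rz": 0},{"x": 0,"y": 0,"z": 0,"rx": 0,"ry": 0,"rz": 0},{"x": 0,"y": 0,"z": 0,"rx": 0,"ry": 0,"rz": 0},{"x": 0,"y": 0,"z": 0,"rx": 0,"ry": 0,"rz": 0},{"x": 0,"y": 0,"z": 0,"rx": 0,"ry": 0,"rz": 0},{"x": 0,"y": 0,"z": 0,"rx": 0,"ry": 0,"rz": 0},{"x": 0,"y": 0,"z": 0,"rx": 0,"ry": 0,"rz": 0}]' --hand 80

```text
time: 10.2
tool_pos: [0.5353, 0.0486, 0.2285]
tool_rot: [3.142, 0.524, 3.116]
contact_force: [0.1, -0.3, -0.4]
opening: 0.0796
grip_force: 0.0
```

Emit:
arm_command --series '[{"x": 0,"y": 0,"z": -20,"rx": 0,"ry": 0,"rz": 0},{"x": 0,"y": 0,"z": -50,"rx": 0,"ry": 0,"rz": 0},{"x": 0,"y": 0,"z": -80,"rx": 0,"ry": 0,"rz": 0},{"x": 0,"y": 0,"z": -110,"rx": 0,"ry": 0,"rz": 0},{"x": 0,"y": 0,"z": -110,"rx": 0,"ry": 0,"rz": 0},{"x": 0,"y": 0,"z": -110,"rx": 0,"ry": 0,"rz": 0}]'

```text
time: 10.8
tool_pos: [0.4803, 0.0501, 0.324]
tool_rot: [3.142, 0.525, 3.116]
contact_force: [0.2, -0.3, -1.1]
opening: 0.0802
grip_force: 0.0
```

Run:
```python
from h import *
ps={n:read_camera(n) for n in("side","top")}
o=[cv2.resize(ps["side"]["pixels"][210:410,200:400],(400,400)),cv2.resize(ps["top"]["pixels"][140:300,170:330],(400,400))]
cv2.imwrite("pics/tray.png",np.hstack(o))
c=(.445,.339,.06)
pm={n:(p,pick(p,"post_a",c)) for n,p in ps.items()}
pm={n:a for n,a in pm.items() if a[1] is not None}
for n,a in pm.items(): print(n,*fit([a],cyl,(.445,.339,.023),(.006,.006,.003)))
plan((.445,.339,.245),toolR(-.025,0))
```

```text
side [0.44466914 0.3373302  0.02205536] 0.01388888888888884
top [0.44255589 0.3365877  0.02248419] 0.03010752688172047
shift mm [ 75.6 287.9  45.8] turn deg [-0.   29.86 -0.06]
```

View pics/tray.png

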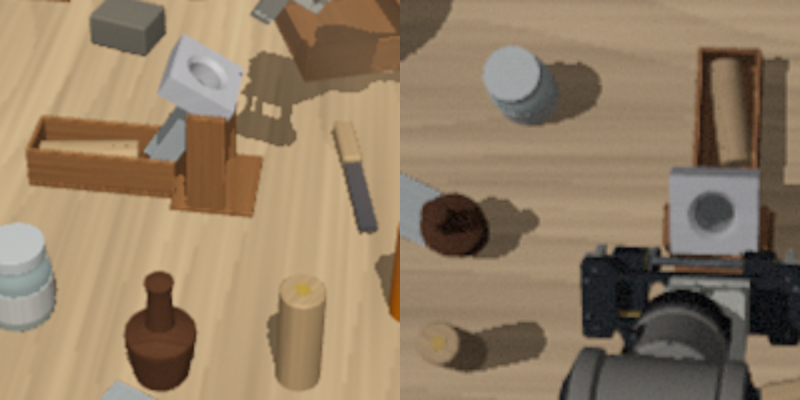

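The thin post lies through the collar in the tray: top (730,110), side (95,145). Next is the thick post at (0.444, 0.337).

Emit:
arm_command --series '[{"x": 5,"y": 20,"z": -10,"rx": 0,"ry": 4,"rz": 0},{"x": 15,"y": 60,"z": -10,"rx": 0,"ry": 8,"rz": 0},{"x": 28,"y": 105,"z": -5,"rx": 0,"ry": 13,"rz": 0},{"x": 40,"y": 150,"z": 5,"rx": 0,"ry": 18,"rz": 0},{"x": 52,"y": 195,"z": 15,"rx": 0,"ry": 23,"rz": 0},{"x": 64,"y": 235,"z": 25,"rx": 0,"ry": 27,"rz": 0},{"x": 72,"y": 270,"z": 38,"rx": 0,"ry": 30,"rz": 0},{"x": 76,"y": 286,"z": 46,"rx": 0,"ry": 30,"rz": 0},{"x": 76,"y": 286,"z": 46,"rx": 0,"ry": 30,"rz": 0},{"x": 76,"y": 286,"z": 46,"rx": 0,"ry": 30,"rz": 0},{"x": 76,"y": 286,"z": 46,"rx": 0,"ry": 30,"rz": 0}]' --hand 91

```text
time: 12.1
tool_pos: [0.4452, 0.3359, 0.2466]
tool_rot: [3.141, 0.001, 3.115]
contact_force: [-0.1, 0.9, -0.2]
opening: 0.0914
grip_force: 0.0
```

Run:
```python
from h import *
plan((.444,.337,.142),toolR(-.025,0)); print(observe()["tool_pos"],observe()["tool_rot"])
```

```text
shift mm [  1.3   1.  104.6] turn deg [ 0.01  0.07 -0.11]
[0.44516716 0.33593484 0.2466035 ] [3.14149144e+00 1.27512950e-03 3.11462167e+00]
```

Emit:
arm_command --series '[{"x": 1,"y": 1,"z": 20,"rx": 0,"ry": 0,"rz": 0},{"x": 1,"y": 1,"z": 50,"rx": 0,"ry": 0,"rz": 0},{"x": 1,"y": 1,"z": 75,"rx": 0,"ry": 0,"rz": 0},{"x": 1,"y": 1,"z": 95,"rx": 0,"ry": 0,"rz": 0},{"x": 1,"y": 1,"z": 104,"rx": 0,"ry": 0,"rz": 0},{"x": 1,"y": 1,"z": 104,"rx": 0,"ry": 0,"rz": 0},{"x": 1,"y": 1,"z": 104,"rx": 0,"ry": 0,"rz": 0}]'

```text
time: 12.8
tool_pos: [0.4446, 0.338, 0.1432]
tool_rot: [3.141, 0.002, 3.115]
contact_force: [-0.8, 0.1, 0.5]
opening: 0.0909
grip_force: 0.0
```

Emit:
arm_command --series '[{"x": 0,"y": 0,"z": 0,"rx": 0,"ry": 0,"rz": 0},{"x": 0,"y": 0,"z": 0,"rx": 0,"ry": 0,"rz": 0},{"x": 0,"y": 0,"z": 0,"rx": 0,"ry": 0,"rz": 0},{"x": 0,"y": 0,"z": 0,"rx": 0,"ry": 0,"rz": 0},{"x": 0,"y": 0,"z": 0,"rx": 0,"ry": 0,"rz": 0},{"x": 0,"y": 0,"z": 0,"rx": 0,"ry": 0,"rz": 0},{"x": 0,"y": 0,"z": 0,"rx": 0,"ry": 0,"rz": 0},{"x": 0,"y": 0,"z": 0,"rx": 0,"ry": 0,"rz": 0}]' --hand 38 --squeeze 20

```text
time: 13.6
tool_pos: [0.4439, 0.3381, 0.1419]
tool_rot: [3.142, -0.0, 3.116]
contact_force: [0.0, -0.5, 0.9]
opening: 0.0457
grip_force: 20.0
```

Emit:
arm_command --series '[{"x": 0,"y": 0,"z": -15,"rx": 0,"ry": 0,"rz": 0},{"x": 0,"y": 0,"z": -45,"rx": 0,"ry": 0,"rz": 0},{"x": 0,"y": 0,"z": -85,"rx": 0,"ry": 0,"rz": 0},{"x": 0,"y": 0,"z": -125,"rx": 0,"ry": 0,"rz": 0},{"x": 0,"y": 0,"z": -165,"rx": 0,"ry": 0,"rz": 0},{"x": 0,"y": 0,"z": -190,"rx": 0,"ry": 0,"rz": 0},{"x": 0,"y": 0,"z": -200,"rx": 0,"ry": 0,"rz": 0},{"x": 0,"y": 0,"z": -200,"rx": 0,"ry": 0,"rz": 0}]'

```text
time: 14.4
tool_pos: [0.4441, 0.3382, 0.3425]
tool_rot: [3.141, 0.001, 3.116]
contact_force: [-0.4, 0.3, -2.8]
opening: 0.0456
grip_force: 20.0
```

Run:
```python
from h import *
plan((.424,-.306,.345),toolR(-.025,0))
```

```text
shift mm [   3.4 -644.5   -3.1] turn deg [ 0.05  0.08 -0.05]
```

Emit:
arm_command --series '[{"x": 0,"y": -15,"z": -3,"rx": 0,"ry": 0,"rz": 0},{"x": 0,"y": -45,"z": -3,"rx": 0,"ry": 0,"rz": 0},{"x": 0,"y": -85,"z": -3,"rx": 0,"ry": 0,"rz": 0},{"x": 0,"y": -130,"z": -3,"rx": 0,"ry": 0,"rz": 0},{"x": 0,"y": -175,"z": -3,"rx": 0,"ry": 0,"rz": 0},{"x": 0,"y": -220,"z": -3,"rx": 0,"ry": 0,"rz": 0},{"x": 0,"y": -265,"z": -3,"rx": 0,"ry": 0,"rz": 0},{"x": 0,"y": -310,"z": -3,"rx": 0,"ry": 0,"rz": 0},{"x": 0,"y": -355,"z": -3,"rx": 0,"ry": 0,"rz": 0},{"x": 1,"y": -400,"z": -3,"rx": 0,"ry": 0,"rz": 0},{"x": 2,"y": -445,"z": -3,"rx": 0,"ry": 0,"rz": 0},{"x": 3,"y": -490,"z": -3,"rx": 0,"ry": 0,"rz": 0},{"x": 3.5,"y": -535,"z": -3,"rx": 0,"ry": 0,"rz": 0},{"x": 3.5,"y": -575,"z": -3,"rx": 0,"ry": 0,"rz": 0},{"x": 3.5,"y": -610,"z": -3,"rx": 0,"ry": 0,"rz": 0},{"x": 3.5,"y": -635,"z": -3,"rx": 0,"ry": 0,"rz": 0},{"x": 3.5,"y": -644.5,"z": -3,"rx": 0,"ry": 0,"rz": 0},{"x": 3.5,"y": -644.5,"z": -3,"rx": 0,"ry": 0,"rz": 0},{"x": 3.5,"y": -644.5,"z": -3,"rx": 0,"ry": 0,"rz": 0},{"x": 3.5,"y": -644.5,"z": -3,"rx": 0,"ry": 0,"rz": 0}]'

```text
time: 16.4
tool_pos: [0.4237, -0.3048, 0.3447]
tool_rot: [3.141, -0.0, 3.117]
contact_force: [0.2, 0.2, -0.7]
opening: 0.0458
grip_force: 20.0
```

Run:
```python
from h import *
p=read_camera("side")
s=observe();print(s["tool_pos"],s["tool_rot"],s["opening"])
for d in mark_of(p,"rework_box")[:2]+mark_of(p,"post_b")[:3]: print(d)
cv2.imwrite("pics/box.png",p["pixels"])
plan((.424,-.306,.152),toolR(-.025,0))
```

```text
[ 0.42380975 -0.30490571  0.34489514] [ 3.14118020e+00 -1.03706359e-04  3.11710843e+00] 0.04578530321982138
{'point': [0.574, 0.0524, 0.0003], 'confidence': 0.73}
{'point': [0.4245, -0.3029, -0.0007], 'confidence': 0.72}
{'point': [0.3348, 0.2397, -0.0002], 'confidence': 0.81}
{'point': [0.665, 0.0364, 0.0257], 'confidence': 0.67}
{'point': [0.4212, -0.3043, 0.2042], 'confidence': 0.63}
shift mm [ -0.   -0.8 193.1] turn deg [-0.    0.02  0.02]
```

View pics/box.png

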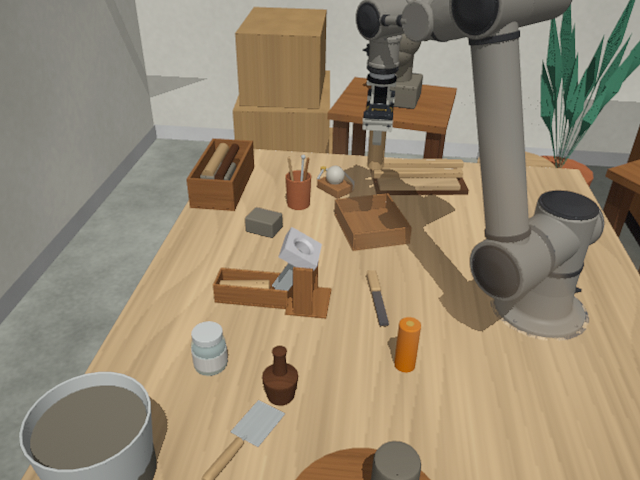

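The post hangs upright at (377,145) above the box centre at (372,222). Lowering it now.

Emit:
arm_command --series '[{"x": 0,"y": -0.5,"z": 15,"rx": 0,"ry": 0,"rz": 0},{"x": 0,"y": -0.5,"z": 45,"rx": 0,"ry": 0,"rz": 0},{"x": 0,"y": -0.5,"z": 80,"rx": 0,"ry": 0,"rz": 0},{"x": 0,"y": -0.5,"z": 115,"rx": 0,"ry": 0,"rz": 0},{"x": 0,"y": -0.5,"z": 145,"rx": 0,"ry": 0,"rz": 0},{"x": 0,"y": -0.5,"z": 170,"rx": 0,"ry": 0,"rz": 0},{"x": 0,"y": -0.5,"z": 185,"rx": 0,"ry": 0,"rz": 0},{"x": 0,"y": -0.5,"z": 192,"rx": 0,"ry": 0,"rz": 0},{"x": 0,"y": -0.5,"z": 192,"rx": 0,"ry": 0,"rz": 0},{"x": 0,"y": -0.5,"z": 192,"rx": 0,"ry": 0,"rz": 0}]'

```text
time: 17.55
tool_pos: [0.4242, -0.3068, 0.1537]
tool_rot: [-3.141, 0.001, 3.116]
contact_force: [1.1, -0.1, -1.5]
opening: 0.0459
grip_force: 20.0
```

Emit:
arm_command --series '[{"x": 0,"y": 0,"z": 1,"rx": 0,"ry": 0,"rz": 0},{"x": 0,"y": 0,"z": 2,"rx": 0,"ry": 0,"rz": 0},{"x": 0,"y": 0,"z": 3,"rx": 0,"ry": 0,"rz": 0},{"x": 0,"y": 0,"z": 3,"rx": 0,"ry": 0,"rz": 0},{"x": 0,"y": 0,"z": 3,"rx": 0,"ry": 0,"rz": 0}]'

```text
time: 18.05
tool_pos: [0.4237, -0.3066, 0.1499]
tool_rot: [3.142, 0.0, 3.116]
contact_force: [-0.0, 0.1, -1.2]
opening: 0.0458
grip_force: 20.0
```

Emit:
arm_command --series '[{"x": 0,"y": 0,"z": 0.5,"rx": 0,"ry": 0,"rz": 0},{"x": 0,"y": 0,"z": 1,"rx": 0,"ry": 0,"rz": 0},{"x": 0,"y": 0,"z": 1.5,"rx": 0,"ry": 0,"rz": 0},{"x": 0,"y": 0,"z": 1.5,"rx": 0,"ry": 0,"rz": 0},{"x": 0,"y": 0,"z": 1.5,"rx": 0,"ry": 0,"rz": 0}]'

```text
time: 18.55
tool_pos: [0.4237, -0.3066, 0.1483]
tool_rot: [3.141, -0.0, 3.116]
contact_force: [0.1, -0.5, -1.5]
opening: 0.0457
grip_force: 20.0
```

Emit:
arm_command --series '[{"x": 0,"y": 0,"z": 0.5,"rx": 0,"ry": 0,"rz": 0},{"x": 0,"y": 0,"z": 0.5,"rx": 0,"ry": 0,"rz": 0},{"x": 0,"y": 0,"z": 0.5,"rx": 0,"ry": 0,"rz": 0}]'

```text
time: 18.85
tool_pos: [0.4237, -0.3066, 0.1479]
tool_rot: [-3.142, 0.0, 3.116]
contact_force: [0.4, -0.7, -1.6]
opening: 0.0457
grip_force: 20.0
```

Emit:
arm_command --series '[{"x": 0,"y": 0,"z": 0.5,"rx": 0,"ry": 0,"rz": 0},{"x": 0,"y": 0,"z": 0.8,"rx": 0,"ry": 0,"rz": 0},{"x": 0,"y": 0,"z": 0.8,"rx": 0,"ry": 0,"rz": 0}]'

```text
time: 19.15
tool_pos: [0.4239, -0.3067, 0.1478]
tool_rot: [-3.141, 0.001, 3.116]
contact_force: [-1.0, 0.5, 5.4]
opening: 0.0458
grip_force: 20.0
```

Contact on the floor (about 6 N). Releasing and backing off.

Emit:
arm_command --series '[{"x": 0,"y": 0,"z": 0,"rx": 0,"ry": 0,"rz": 0},{"x": 0,"y": 0,"z": 0,"rx": 0,"ry": 0,"rz": 0},{"x": 0,"y": 0,"z": 0,"rx": 0,"ry": 0,"rz": 0},{"x": 0,"y": 0,"z": 0,"rx": 0,"ry": 0,"rz": 0},{"x": 0,"y": 0,"z": 0,"rx": 0,"ry": 0,"rz": 0},{"x": 0,"y": 0,"z": 0,"rx": 0,"ry": 0,"rz": 0}]' --hand 90

```text
time: 19.75
tool_pos: [0.4237, -0.3066, 0.147]
tool_rot: [3.141, -0.0, 3.116]
contact_force: [0.2, 0.5, 0.3]
opening: 0.0875
grip_force: 0.0
```

Emit:
arm_command --series '[{"x": 0,"y": 0,"z": -10,"rx": 0,"ry": 0,"rz": 0},{"x": 0,"y": 0,"z": -30,"rx": 0,"ry": 0,"rz": 0},{"x": 0,"y": 0,"z": -60,"rx": 0,"ry": 0,"rz": 0},{"x": 0,"y": 0,"z": -100,"rx": 0,"ry": 0,"rz": 0},{"x": 0,"y": 0,"z": -140,"rx": 0,"ry": 0,"rz": 0},{"x": 0,"y": 0,"z": -170,"rx": 0,"ry": 0,"rz": 0},{"x": 0,"y": 0,"z": -180,"rx": 0,"ry": 0,"rz": 0},{"x": 0,"y": 0,"z": -180,"rx": 0,"ry": 0,"rz": 0},{"x": 0,"y": 0,"z": -180,"rx": 0,"ry": 0,"rz": 0}]'

```text
time: 20.65
tool_pos: [0.4234, -0.3062, 0.3259]
tool_rot: [3.14, -0.001, 3.116]
contact_force: [-0.6, 0.2, -0.3]
opening: 0.0899
grip_force: 0.0
```

Run:
```python
from h import *
p=read_camera("side")
cv2.imwrite("pics/end.png",p["pixels"])
for d in mark_of(p,"post_b")[:4]: print(d)
```

```text
{'point': [0.4222, -0.3054, 0.0067], 'confidence': 0.85}
{'point': [0.3344, 0.2408, -0.0059], 'confidence': 0.67}
{'point': [0.663, 0.037, 0.0233], 'confidence': 0.65}
```

View pics/end.png

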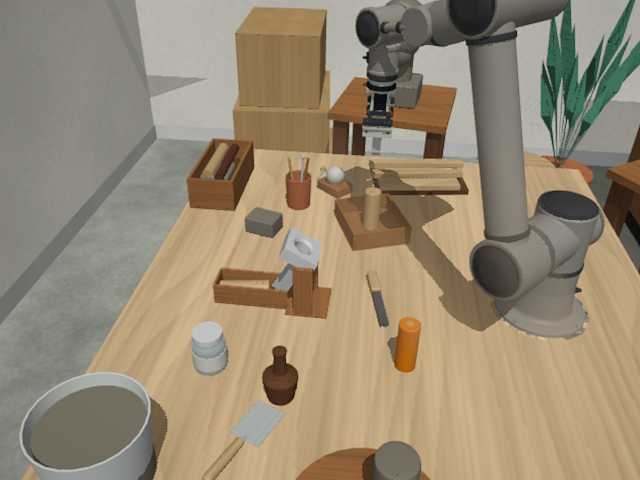

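The thick post stands upright in the rework box at (371,208), the thin one lies in the tray at (248,284), and everything else is where it was.

```bash
python3 -c "
from cell import *
print(hand_in())"
```

```text
the job is handed in; nothing more can be done
None
```

The job is handed in: the 38 mm post slid through the collar into the catch tray, the 46 mm post stands upright in the rework box, and nothing else was moved.

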